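# Courgette halves cut face down on the oven tray

## Robot

A 6-joint arm with a two-finger parallel gripper is mounted at the origin on the work surface. World frame = base frame: x ahead of the robot, y to its left, z up, the work surface at z = 0. Lengths are in mm, angles in degrees, forces in N, time in s.
With the tool pointing down it reaches from about 300 to 850 mm from the base axis. Payload 4.2 kg.
Tool frame: the origin (TCP) lies midway between the tips of the shut fingers; the grasp point (between the pads) lies 19 mm behind it; z points along the fingers, y is the line along which they close (so a half turn about z gives the same grasp; the last joint's range is limited). The gripper opens to 91 mm and grips with 3 to 60 N. Pads are 32 mm wide; open, the fingers measure 118 mm over their backs; the gripper's body (76 mm by 178 mm) begins 60 mm behind the grasp point.
Start: joints at [70.646, 18.312, 89.639, -0, 72.044, -1.146], TCP at [179.677, 546.223, 213.976] pointing down, gripper open.
Joint ranges: [-177.97, 177.97], [-48.28, 115.42], [12.27, 149.76], [-77.06, 257.06], [2.81, 150.46], [-146.56, 146.56]. Speed limits (degrees/s): [147.25, 147.25, 180, 180, 180, 180].

## Interface

Orientations are given as [roll, pitch, yaw] about the fixed x, y, z axes, in that order (R = Rz(yaw) Ry(pitch) Rx(roll)).
In Python, from workcell import state, grab_frame, camera_model, workorder gives the robot as it stands.
- The arm moves only by the tool carry_out, never from a script. Its argument "commands" is a list of rows, each a list of 7 numbers: the turn, a rotation vector about the tool's x, y, z in degrees, then the shift along the tool's x, y, z in mm, then the opening, from -1 (shut) to 1 (fully open). In form: [[ax, ay, az, dx, dy, dz, hand], ...]. A call has 1 to 20 rows; each row is the pose to reach, as a shift and turn from the pose commanded when the call began, along the tool's axes at that moment; what a row does not reach only later rows make up. A row lasts 1/10 s, in which the tool goes at most 50 mm and 8.59 degrees, less where a joint would pass 70% of its speed; a pose out of reach is approached as far as the arm can. A call with a gripper value outside its range is refused whole. The fingers move at their own pace and stop on an object; "force" is the grip in N (left out, the last holds). Time passes only in rows, so rows that repeat a pose let the fingers close. It gives the time, the measured TCP pose, the force, the opening and the grip force at its end, in the units of the state.
- state(): the state, without advancing time (a new reading comes with each control period).
- grab_frame(name): name is "scene" or "side" or "wrist"; returns the picture (400x640x3 uint8, red, green, blue); there is no depth.
- camera_model(name): a dict with "fx", "fy", "cx", "cy" (pixels), "dist" ([k1, k2, p1, p2, k3] as OpenCV has them; the pictures are not rectified), "origin" and "rotation" of the camera in the world; the wrist camera has in their place "mount" (4x4, takes a point from camera to tool coordinates, whose origin is the TCP and whose axes are the flange's). Camera axes: x right, y up, looking along -z (the intrinsics and any distortion apply to the point x, -y, -z); pixel columns grow to the right and rows downward; lengths in mm; the calibration is good to about 2 mm. A picture is of the moment at which its call begins: read the wrist's pose just before it. camera_model takes no time and is no camera call.
- workorder.job_done(): hands the job in; it is judged then, once.
The state is a dict: "time_s": time; "qpos": joint angles; "qvel": joint speeds; "effort": joint torques, N m; "ee_pos": TCP position; "ee_rot": TCP orientation; "force": force on the tool from outside, world axes, zero at the start; "torque": the same for the moment, N m; "gripper_width": finger opening in mm; "gripper_force": force on a finger pad.
Only numpy, scipy, OpenCV 4.12 (cv2) and the standard library are available. Lean on these libraries where they do the work, as an engineer would, in place of code of your own. Each camera call takes 0.05 s, during which the arm holds its last target. There are 200 camera calls.

## Task

Two courgette halves have been left standing on end on the chopping board: tip each one over onto its cut face there on the board, without picking it up while it stands, then lay it in the oven tray beside the half that is already there. In the tray both must lie flat, cut face down, parallel to and in line with that half, stems pointing the same way as its stem, with a gap of at least a finger's width between the pieces. Set them down rather than drop them, and leave everything else where it is.

Things in the scene. Friction and masses are not known exactly. Their poses are not given: they have to be found in the camera images.
- half_a: Courgette half with stem, 130 mm long, about 100 g: flat pale cut face, round dark green back; D section 50 mm wide, 27 mm deep. Starts standing on its sliced end (butt) on the board. Origin: middle of the straight edge where cut face meets butt, on the board top. Own z: from butt to stem (up while standing); x: out of the cut face (level while standing, down once it lies on it).
- half_b: Second standing half, same shape and axes as half_a. Both: full section for 72 mm from the butt, then tapering to a stem stub 16 mm wide from 112 to 130 mm; ridge of the back at x = -27 mm. Lying cut face down it is gripped from above across the 50 mm width (own y), some 45 mm from the butt, fingertips just above the surface.
- half_a_stem (a point): Tip of half_a's stem, in its cut face plane, 130 mm from its origin along own z. A standing half pushed on its back 85 to 110 mm above the board, towards its own +x, leans over the straight butt edge and from about 12 degrees falls by itself onto the cut face, stem pointing where its x pointed; the butt may slip a few cm meanwhile.
- half_b_stem (a point): Tip of half_b's stem, in its cut face plane, 130 mm from its origin along own z.
- laid_half: An equal half already lying cut face down, loose, on the tray floor near one of the tray's two short sides. Origin: middle of the straight edge where cut face meets butt, on the tray floor; own x from butt to stem (stem tip at x = 130 mm), z up, y to the left of the stem direction.
- tray: Aluminium oven tray, fixed: 290 mm along own x, 360 mm along own y, floor 3 mm above the worktop, walls 3 mm thick, top of the rolled rim 26 mm up. Origin: centre of its underside; x roughly away from the robot. The laid half lies about 130 mm from the centre along +y or -y, the lemon as far the other way; the space between is free.
- board: Wooden chopping board, fixed, 300 mm along own x, 380 mm along own y, 18 mm thick. Origin: centre of its underside, on the worktop.
- lemon: Half a lemon, cut face down in the tray at the other end from the laid half: a loose dome 57 mm across and 34 mm high. Origin: centre of its underside. Bystander.
- knife: Kitchen knife lying flat along the board's far edge, 264 mm long, handle 23 mm wide and 16 mm thick. Origin: where blade meets handle, underside; own x towards the blade's point. Bystander.
- grater: Box grater, steel with black foot and cap, 114 x 98 x 249 mm high, standing to the left of the board. Origin: centre of its underside. Bystander.
- jug: Glass measuring jug, 124 mm across the rim, 118 mm high, handle out to 115 mm from its axis along own x, to the left of the board. Origin: centre of its underside. Bystander.
- mill: Dark wooden pepper mill, 60 mm across, 192 mm high, to the right of the tray. Origin: centre of its underside. Bystander.
- oil: Green glass oil bottle, 64 mm across, 240 mm high, to the right of the tray. Origin: centre of its underside. Bystander.
- ramekin: White ramekin, 90 mm across, 50 mm high, behind board and tray. Origin: centre of its underside. Bystander.
There are look-alikes about, which are no part of the job. Leave any orange look-alike of the half_a alone.

How it is judged (in metres and radians):
On the way, in this order (a step that is already met when the one before it is completed fails the run):
1. a half has been tipped and lies on its cut face on the board (((angle between half_a's own x axis and vertical above 3 rad and height (world z) of half_a between 0.012 and 0.027 m and x of half_a in the frame of board between -0.17 and 0.17 m and y of half_a in the frame of board between -0.21 and 0.21 m) or (angle between half_b's own x axis and vertical above 3 rad and height (world z) of half_b between 0.012 and 0.027 m and x of half_b in the frame of board between -0.17 and 0.17 m and y of half_b in the frame of board between -0.21 and 0.21 m))), for 0.2 s.
2. a half lies in the tray as asked (((angle between half_a's own x axis and vertical above 3 rad and x of half_a in the frame of tray between -0.143 and 0.143 m and y of half_a in the frame of tray between -0.178 and 0.178 m and z of half_a in the frame of tray between -0.002 and 0.008 m and x of half_a_stem in the frame of tray between -0.143 and 0.143 m and y of half_a_stem in the frame of tray between -0.178 and 0.178 m and z of half_a_stem in the frame of tray between -0.002 and 0.008 m and angle between the z axis of half_a and the x axis of laid_half, either way round below 0.2 rad and x of half_a in the frame of laid_half between -0.025 and 0.025 m and x of half_a_stem in the frame of laid_half above 0.09 m and (y of half_a in the frame of laid_half above 0.058 m or y of half_a in the frame of laid_half below -0.058 m) and (y of half_a_stem in the frame of laid_half above 0.058 m or y of half_a_stem in the frame of laid_half below -0.058 m) and linear speed of half_a below 0.02 m/s) or (angle between half_b's own x axis and vertical above 3 rad and x of half_b in the frame of tray between -0.143 and 0.143 m and y of half_b in the frame of tray between -0.178 and 0.178 m and z of half_b in the frame of tray between -0.002 and 0.008 m and x of half_b_stem in the frame of tray between -0.143 and 0.143 m and y of half_b_stem in the frame of tray between -0.178 and 0.178 m and z of half_b_stem in the frame of tray between -0.002 and 0.008 m and angle between the z axis of half_b and the x axis of laid_half, either way round below 0.2 rad and x of half_b in the frame of laid_half between -0.025 and 0.025 m and x of half_b_stem in the frame of laid_half above 0.09 m and (y of half_b in the frame of laid_half above 0.058 m or y of half_b in the frame of laid_half below -0.058 m) and (y of half_b_stem in the frame of laid_half above 0.058 m or y of half_b_stem in the frame of laid_half below -0.058 m) and linear speed of half_b below 0.02 m/s))), for 0.2 s.
At the end, for the whole second after the job is handed in: Both halves rest on the tray floor within 5 mm, cut face down within 8 degrees, parallel to the laid half within 11 degrees, stems the same way, butts level with its butt within 25 mm, centre lines at least 58 mm from each other and from its own (gaps of 8 mm or more), at rest (angle between each of half_a, half_b's own x axis and vertical above 3 rad and x of half_a in the frame of tray between -0.143 and 0.143 m and y of half_a in the frame of tray between -0.178 and 0.178 m and z of half_a in the frame of tray between -0.002 and 0.008 m and x of half_a_stem in the frame of tray between -0.143 and 0.143 m and y of half_a_stem in the frame of tray between -0.178 and 0.178 m and z of half_a_stem in the frame of tray between -0.002 and 0.008 m and angle between the z axis of each of half_a, half_b and the x axis of laid_half, either way round below 0.2 rad and x of half_a in the frame of laid_half between -0.025 and 0.025 m and x of each of half_a_stem, half_b_stem in the frame of laid_half above 0.09 m and (y of half_a in the frame of laid_half above 0.058 m or y of half_a in the frame of laid_half below -0.058 m) and (y of half_a_stem in the frame of laid_half above 0.058 m or y of half_a_stem in the frame of laid_half below -0.058 m) and linear speed of each of half_a, half_b below 0.02 m/s and x of half_b in the frame of tray between -0.143 and 0.143 m and y of half_b in the frame of tray between -0.178 and 0.178 m and z of half_b in the frame of tray between -0.002 and 0.008 m and x of half_b_stem in the frame of tray between -0.143 and 0.143 m and y of half_b_stem in the frame of tray between -0.178 and 0.178 m and z of half_b_stem in the frame of tray between -0.002 and 0.008 m and x of half_b in the frame of laid_half between -0.025 and 0.025 m and (y of half_b in the frame of laid_half above 0.058 m or y of half_b in the frame of laid_half below -0.058 m) and (y of half_b_stem in the frame of laid_half above 0.058 m or y of half_b_stem in the frame of laid_half below -0.058 m) and horizontal distance between half_a and half_b above 0.058 m and horizontal distance between half_a_stem and half_b_stem above 0.058 m); the robot touches nothing.
It fails at once if a half is lifted off the board before it has been tipped onto its cut face ((height (world z) of half_a above 0.055 m and angle between half_a's own x axis and vertical below 2.4 rad) or (height (world z) of half_b above 0.055 m and angle between half_b's own x axis and vertical below 2.4 rad)).
It fails at once if a half is let go in the air over the tray, more than about 25 mm above its floor ((x of half_a in the frame of tray between -0.16 and 0.16 m and y of half_a in the frame of tray between -0.19 and 0.19 m and z of half_a in the frame of tray above 0.03 m and contact force between half_a and anything else below 0.02 N) or (x of half_b in the frame of tray between -0.16 and 0.16 m and y of half_b in the frame of tray between -0.19 and 0.19 m and z of half_b in the frame of tray above 0.03 m and contact force between half_b and anything else below 0.02 N)).
It fails at once if the half already in the tray is shifted by more than 15 mm (distance of laid_half from where it was at the start of the episode above 0.015 m).
It fails at once if the lemon half, knife, grater, jug, pepper mill, oil bottle or ramekin is shifted by more than 25 mm (distance of any of lemon, knife, grater, jug, mill, oil, ramekin from where it was at the start of the episode above 0.025 m).
It also fails if it takes over 72 s, if anything falls off the work surface, if the arm or the gripper's body presses on something with over 40 N, if the wrist force passes 120 N, or if a joint passes its speed limit or range.

## Working session

There is one attempt and no reset: what is moved stays moved. The work goes in short steps, Python scripts to look and compute and a tool call to move; the robot and the scene stay as the last step left them, time stands still between calls to the robot, and variables do not carry over. Pictures are saved under pics/ and viewed, at most 11 in all, crops included, and the job is handed in when it is done.

Besides the shell and the picture viewer there is one more tool, called after ">>>" as name(argument=value, ...) on one line, values as JSON. carry_out: Moves the arm, as the interface text tells. Its arguments: {"type":"object","properties":{"commands":{"type":"array"},"force":{"type":"number"}},"required":["commands"]}

```bash
mkdir -p pics; ls
python3 - <<'E'
from workcell import state, grab_frame, camera_model
import cv2,json
print(state())
for n in("scene","side","wrist"):
    f=grab_frame(n); cv2.imwrite(f"pics/{n}0.png",f[:,:,::-1]); print(n,camera_model(n))
E
```

```text
pics
{'time_s': 0.0, 'qpos': array([ 7.06459489e+01,  1.83511866e+01,  8.97057038e+01, -1.22303390e-03,
        7.20454615e+01, -1.14554321e+00]), 'qvel': array([ 0.06914596,  0.07817464, -0.08441962, -0.02246261, -0.15794247,
       -0.00159641]), 'effort': array([-9.93344256e-04, -4.12458479e+01, -2.31970131e+01,  7.25494232e-02,
        4.58169007e-02, -1.43206439e-04]), 'ee_pos': array([179.50662947, 545.72467362, 213.12961377]), 'ee_rot': array([-1.79897645e+02, -8.83670258e-04,  1.61791869e+02]), 'force': array([-0.30316646,  0.28803283, -0.3047192 ]), 'torque': array([ 0.01697389, -0.04692261,  0.02055369]), 'gripper_force': 0.0, 'gripper_width': 91.33264259641187}
scene {'fx': 489.5439013957049, 'fy': 489.5439013957049, 'cx': 323.09770473446923, 'cy': 199.0203246509796, 'dist': array([-0.0097674,  0.       ,  0.       ,  0.       ,  0.       ]), 'origin': array([ 980.04147157, -688.70177373, 1446.50444223]), 'rotation': array([31.44383746,  0.25369256, 28.18712963])}
side {'fx': 391.8723528273871, 'fy': 391.8723528273871, 'cx': 317.31725370109984, 'cy': 208.77293164653227, 'dist': array([-0.08879569,  0.        ,  0.        ,  0.        ,  0.        ]), 'origin': array([ 289.02609214,  942.58361044, 1182.39857683]), 'rotation': array([  43.19781415,   -0.1866739 , -163.74068085])}
wrist {'fx': 348.5922017486824, 'fy': 348.5922017486824, 'cx': 321.1560704070139, 'cy': 201.57759823852163, 'dist': array([-0.05159883,  0.        ,  0.        ,  0.        ,  0.        ]), 'mount': array([[ 1.09885977e-04,  9.64914773e-01,  2.62563267e-01,
         7.30768399e+01],
       [ 9.99999983e-01, -1.44940687e-04,  1.14141765e-04,
         3.03402804e-01],
       [ 1.48193175e-04,  2.62563250e-01, -9.64914772e-01,
        -1.72214029e+02],
       [ 0.00000000e+00,  0.00000000e+00,  0.00000000e+00,
         1.00000000e+00]])}
```

View pics/scene0.png

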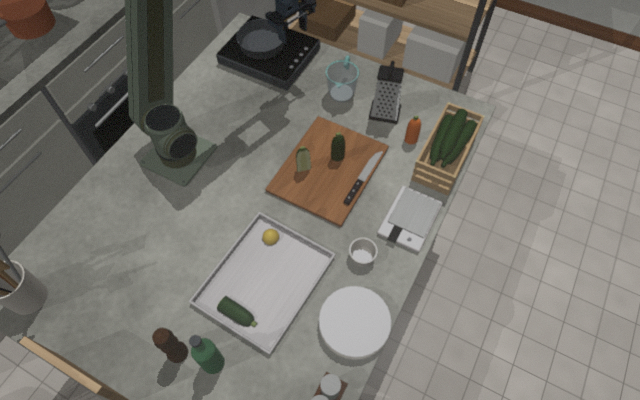

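View pics/side0.png

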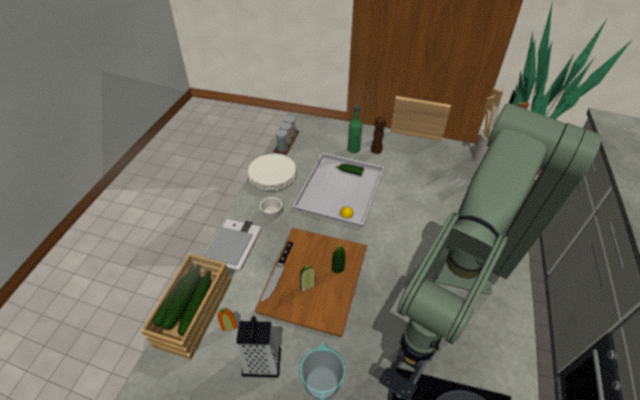

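```bash
cat > h.py <<'E'
import numpy as np,cv2
from scipy.spatial.transform import Rotation as R
from workcell import state, grab_frame, camera_model
def pose(n,s=None):
    m=camera_model(n)
    if n=="wrist":
        s=s or state(); T=np.eye(4); T[:3,:3]=R.from_euler('xyz',s['ee_rot'],degrees=True).as_matrix(); T[:3,3]=s['ee_pos']
        T=T@m['mount']; return m,T[:3,3],T[:3,:3]
    return m,np.array(m['origin']),R.from_euler('xyz',m['rotation'],degrees=True).as_matrix()
def ray(n,uv,s=None):
    m,o,r=pose(n,s); K=np.array([[m['fx'],0,m['cx']],[0,m['fy'],m['cy']],[0,0,1]])
    p=cv2.undistortPoints(np.array(uv,float).reshape(-1,1,2),K,m['dist']).reshape(-1,2)
    d=np.c_[p[:,0],-p[:,1],-np.ones(len(p))]@r.T
    return o,d
def onz(n,uv,z,s=None):
    o,d=ray(n,uv,s); return o+d*((z-o[2])/d[:,2])[:,None]
def proj(n,P,s=None):
    m,o,r=pose(n,s); q=(np.atleast_2d(P)-o)@r; q=q*[1,-1,-1]
    K=np.array([[m['fx'],0,m['cx']],[0,m['fy'],m['cy']],[0,0,1]])
    return cv2.projectPoints(q,np.zeros(3),np.zeros(3),K,m['dist'])[0].reshape(-1,2)
def tri(obs): # list (n,uv,s)
    A=np.zeros((3,3));b=np.zeros(3)
    for n,uv,s in obs:
        o,d=ray(n,[uv],s); d=d[0]/np.linalg.norm(d[0]); M=np.eye(3)-np.outer(d,d); A+=M;b+=M@o
    return np.linalg.solve(A,b)
def crop(img,x,y,w,h,k):
    c=cv2.resize(img[y:y+h,x:x+w],None,fx=k,fy=k,interpolation=cv2.INTER_CUBIC)
    c=cv2.convertScaleAbs(c,alpha=1.6)
    for i in range(0,w,10):
        cv2.line(c,(i*k,0),(i*k,6 if (x+i)%50 else 16),(255,255,255),1)
        if (x+i)%20==0: cv2.putText(c,str(x+i),(i*k,24),0,.35,(255,255,255),1)
    for i in range(0,h,10):
        cv2.line(c,(0,i*k),(6,i*k),(255,255,255),1)
        if (y+i)%20==0: cv2.putText(c,str(y+i),(8,i*k+4),0,.35,(255,255,255),1)
    return c
E
python3 - <<'E'
import cv2,numpy as np
from h import crop
s=cv2.imread('pics/scene0.png');d=cv2.imread('pics/side0.png')
# 4 panels of 400x300 / tops
a=crop(s,290,130,60,50,6); b=crop(d,290,240,60,50,6)
e=crop(s,190,210,150,150,2)[:300]; f=crop(d,290,150,100,80,4)[:300]
pad=lambda i:cv2.copyMakeBorder(i,0,300-i.shape[0],0,400-i.shape[1],cv2.BORDER_CONSTANT) 
cv2.imwrite('pics/c0.png',np.vstack([np.hstack([pad(a),pad(b)]),np.hstack([pad(e),pad(f)])]))
E
```

```text
(no output)
```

View pics/c0.png

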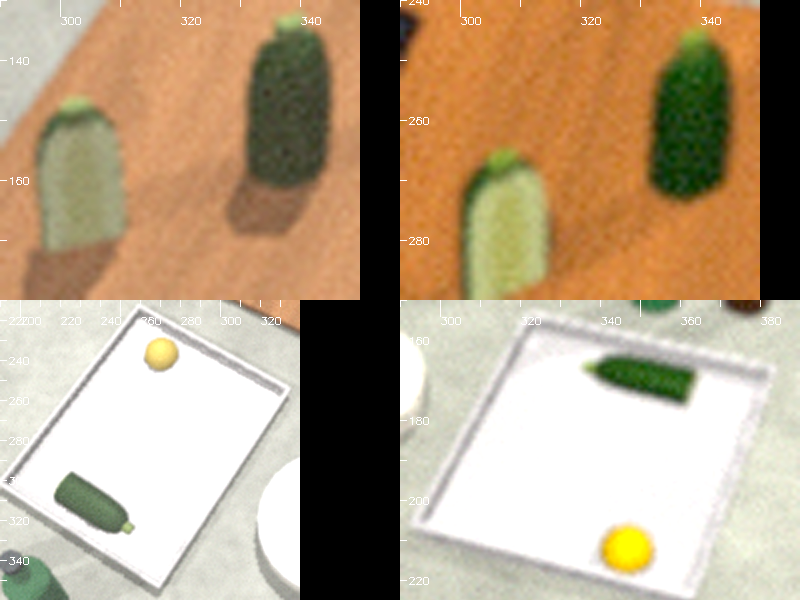

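Run:
```python
from h import *
np.set_printoptions(precision=1,suppress=True)
print('P butt',onz('scene',[(297.5,171.7),(310.8,169.2)],18)); print('P stem tri',tri([('scene',(302.5,147.2),None),('side',(338.8,246.7),None)]))
print('Q butt',onz('side',[(314.2,286.5),(302,291)],18)); print('Q stem tri',tri([('scene',(338.3,133),None),('side',(307.2,265.8),None)]))
print('P back base side',onz('side',[(337.5,273)],18)); print('Q back base scene',onz('scene',[(337.8,160.8)],18))
print('laid stem',tri([('scene',(256,323.5),None),('side',(336.2,167),None)]),onz('scene',[(226,296.5),(219,308.5)],10),onz('side',[(363.3,168),(362,175.5)],10))
r=onz('scene',[(260,212.5),(334,254),(271,353.5),(191.5,301.5)],26);print('tray',r,r.mean(0))
print('laid stem scene z3',onz('scene',[(256,323.5)],8))
print('lemon',onz('scene',[(271,237)],20))
```

```text
P butt [[428.3 135.6  18. ]
 [464.6 167.1  18. ]]
P stem tri [442.2 154.7 146.8]
Q butt [[498.9 247.7  18. ]
 [533.8 276.6  18. ]]
Q stem tri [520.3 260.8 150.9]
P back base side [[435.6 171.2  18. ]]
Q back base scene [[532.5 244.8  18. ]]
laid stem [ 586.2 -394.5    6.3] [[ 462.1 -366.9   10. ]
 [ 464.7 -408.6   10. ]] [[ 463.8 -419.6   10. ]
 [ 459.1 -367.7   10. ]]
tray [[ 402.8  -72.    26. ]
 [ 691.7  -90.6   26. ]
 [ 677.1 -451.6   26. ]
 [ 384.6 -433.    26. ]] [ 539.1 -261.8   26. ]
laid stem scene z3 [[ 587.9 -394.4    8. ]]
lemon [[ 481.  -130.8   20. ]]
```

View pics/wrist0.png

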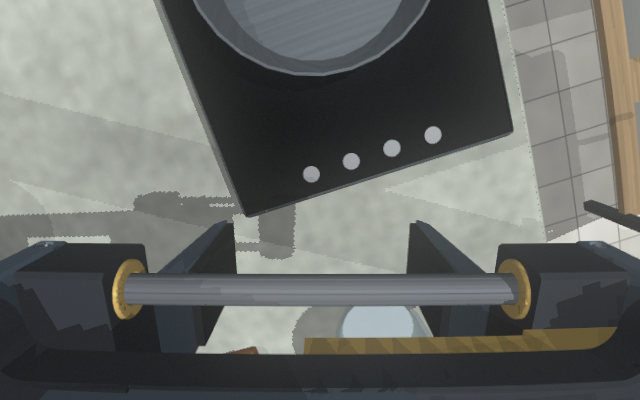

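```bash
cat >> h.py <<'E'
def delta(cur,tgt):
    """cur,tgt: (x,y,z,yaw) tool down; -> az, dx,dy,dz"""
    Rc=R.from_euler('xyz',[180,0,cur[3]],degrees=True)
    d=Rc.inv().apply(np.array(tgt[:3],float)-np.array(cur[:3]))
    az=-((tgt[3]-cur[3]+180)%360-180)
    return np.round([az,*d],1)
E
python3 - <<'E'
from h import *
np.set_printoptions(precision=1,suppress=True)
print('grater base,jug base,mill,oil,ramekin',onz('scene',[(384,112),(342,92),(177,352),(210,362),(362,258)],10))
print('board',onz('scene',[(322,119),(387,148),(341,222),(267,183)],18))
c=(179.677,546.223,213.976,161.79)
a=(568,200,240,130)
print(delta(c,(400,350,240,130)),delta(c,a),delta(a,(568,200,108,130)))
E
```

```text
grater base,jug base,mill,oil,ramekin [[ 581.1  539.8   10. ]
 [ 390.5  556.9   10. ]
 [ 431.4 -574.    10. ]
 [ 532.  -552.1   10. ]
 [ 774.1  -54.1   10. ]]
board [[389.8 390.5  18. ]
 [664.7 380.3  18. ]
 [656.7  27.2  18. ]
 [357.9  43.9  18. ]]
[  31.8 -270.6 -117.5  -26. ] [  31.8 -477.1 -207.5  -26. ] [  0.  -0.  -0. 132.]
```

>>> carry_out(commands=[[31.8,0,0,0,0,-26,-1],[0,0,31.8,-477,-207.5,-26,-1]])

```text
time_s: 0.35
ee_pos: [216.7, 521.3, 236.4]
ee_rot: [-174.3, 0.3, 153.6]
force: [2.3, 1.7, 0.1]
gripper_width: 77.8
gripper_force: 0.0
```

```bash
cat >> h.py <<'E'
def fd(tgt,s=None):
    s=s or state(); Rc=R.from_euler('xyz',s['ee_rot'],degrees=True)
    Rt=R.from_euler('xyz',[180,0,tgt[3]],degrees=True)
    return np.round(np.r_[(Rc.inv()*Rt).as_rotvec(degrees=True),Rc.inv().apply(np.array(tgt[:3])-s['ee_pos'])],1)
E
python3 - <<'E'
from h import *
np.set_printoptions(precision=1,suppress=True)
s=state();print(s['ee_pos'],s['ee_rot'],fd((568,200,240,130),s))
E
```

```text
[216.7 521.3 236.4] [-174.3    0.3  153.6] [  -5.6    1.5   23.6 -457.6 -131.    11.8]
```

>>> carry_out(commands=[[-5.6,1.5,23.6,-457.6,-131,11.8,-1],[-5.6,1.5,23.6,-457.6,-131,11.8,-1],[-5.6,1.5,23.6,-457.6,-131,11.8,-1],[-5.6,1.5,23.6,-457.6,-131,11.8,-1],[-5.6,1.5,23.6,-457.6,-131,11.8,-1],[-5.6,1.5,23.6,-457.6,-131,11.8,-1],[-5.6,1.5,23.6,-457.6,-131,11.8,-1],[-5.6,1.5,23.6,-457.6,-131,11.8,-1],[-5.6,1.5,23.6,-457.6,-131,11.8,-1],[-5.6,1.5,23.6,-457.6,-131,11.8,-1],[-5.6,1.5,23.6,-457.6,-131,11.8,-1],[-5.6,1.5,23.6,-457.6,-131,11.8,-1],[-5.6,1.5,23.6,-457.6,-131,11.8,-1],[-5.6,1.5,23.6,-457.6,-131,11.8,-1],[-5.6,1.5,23.6,-457.6,-131,11.8,-1]])

```text
time_s: 1.85
ee_pos: [566.8, 191.8, 242.7]
ee_rot: [180.0, 0.1, 129.9]
force: [0.3, 0.1, 0.5]
gripper_width: 0.4
gripper_force: 0.0
```

Run:
```python
from h import *
np.set_printoptions(precision=1,suppress=True)
s=state();print(s['ee_pos'],s['ee_rot'],fd((568,200,240,130),s))
cv2.imwrite('pics/w1.png',grab_frame('wrist')[:,:,::-1])
```

```text
[566.8 191.8 242.7] [180.    0.1 129.9] [ 0.   0.1 -0.1  5.5  6.1  2.7]
```

View pics/w1.png

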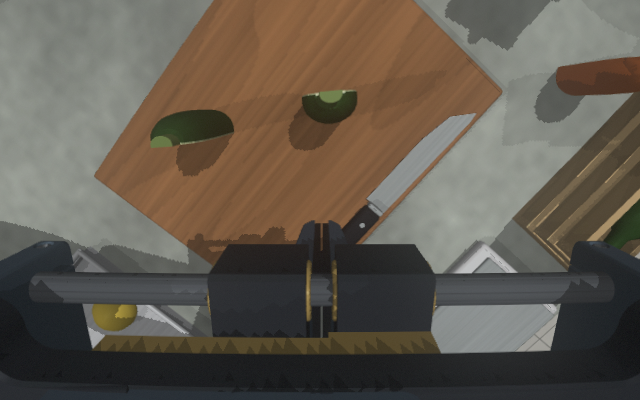

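>>> carry_out(commands=[[0,0,0,5,7,50,-1],[0,0,0,5,7,90,-1],[0,0,0,5,7,120,-1],[0,0,0,5,7,134,-1],[0,0,0,15,7,134,-1],[0,0,0,25,7,134,-1],[0,0,0,32,7,134,-1],[0,0,0,37,7,134,-1],[0,0,0,41,7,134,-1],[0,0,0,45,7,134,-1],[0,0,0,49,7,134,-1],[0,0,0,53,7,134,-1],[0,0,0,57,7,134,-1],[0,0,0,61,7,134,-1],[0,0,0,65,7,134,-1],[0,0,0,69,7,134,-1],[0,0,0,73,7,134,-1],[0,0,0,73,7,134,-1],[0,0,0,60,7,120,-1],[0,0,0,40,7,60,-1]])

```text
time_s: 3.9
ee_pos: [541.7, 228.1, 165.8]
ee_rot: [-179.4, -0.1, 129.9]
force: [0.0, -0.5, 0.1]
gripper_width: 0.4
gripper_force: 0.0
```

Run:
```python
from h import *
np.set_printoptions(precision=1,suppress=True)
s=state();print(s['ee_pos'],s['ee_rot'])
a=grab_frame('wrist')[:,:,::-1];b=grab_frame('side')[:,:,::-1];cv2.imwrite('pics/w2.png',a);cv2.imwrite('pics/s2.png',b)
c=np.zeros((600,800,3),np.uint8); c[:300,:480]=cv2.resize(a,(480,300)); k=crop(b,230,200,160,100,5)[:, :800]
c[300:,:600]=cv2.resize(k,(600,375))[:300]; cv2.imwrite('pics/c2.png',c)
```

```text
[541.7 228.1 165.8] [-179.4   -0.1  129.9]
```

View pics/c2.png

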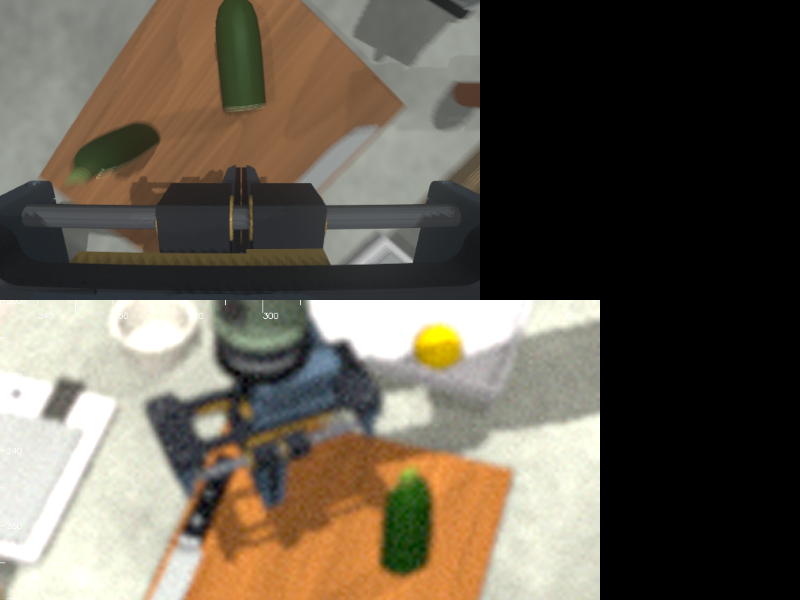

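Run:
```python
from h import *
np.set_printoptions(precision=1,suppress=True)
s=state();print(s['ee_pos'],s['ee_rot'])
p=onz('wrist',[(298.7,145),(353,138)],18,s);print(p,p.mean(0))
q=onz('wrist',[(289,60),(344,55)],25,s); print(q,q.mean(0))
d=p.mean(0)-q.mean(0);print(np.degrees(np.arctan2(-d[1],-d[0])))
print(fd((387,215,210,133),s),fd((387,215,108,133),s))
```

```text
[549.3 229.4 175.8] [179.3   0.4 129.7]
[[511.  246.7  18. ]
 [546.  284.2  18. ]] [528.5 265.4  18. ]
[[458.  299.5  25. ]
 [492.1 333.3  25. ]] [475.  316.4  25. ]
136.36227971890074
[   0.7    0.4   -3.3   92.4 -133.6  -36.4] [   0.7    0.4   -3.3   93.1 -134.8   65.6]
```

>>> carry_out(commands=[[0,0,-3.3,40,-60,-30,-1],[0,0,-3.3,60,-90,-30,-1],[0,0,-3.3,93,-134,-30,-1],[0,0,-3.3,93,-134,-30,-1],[0,0,-3.3,93,-134,20,-1],[0,0,-3.3,93,-134,60,-1],[0,0,-3.3,93,-134,66,-1],[0,0,-3.3,93,-134,66,-1],[0,0,-3.3,93,-134,66,-1],[0,0,-3.3,93,-134,66,-1]])

```text
time_s: 5.0
ee_pos: [384.0, 215.5, 105.3]
ee_rot: [179.8, 0.2, 133.1]
force: [-0.2, 0.1, -0.2]
gripper_width: 0.5
gripper_force: 0.0
```

Run:
```python
from h import *
np.set_printoptions(precision=1,suppress=True)
s=state();print(s['ee_pos'],s['ee_rot'],s['qvel'])
r=R.from_euler('xyz',s['ee_rot'],degrees=True).inv()
for o in [(446.5,151.4,108),(442.2,154.7,108)]: print(r.apply(np.array(o)-s['ee_pos']))
```

```text
[384.  215.5 105.3] [179.8   0.2 133.1] [ 0.  -0.2  0.4 -0.1 -0.2 -0. ]
[-89.6   1.9  -2.4]
[-84.2   1.   -2.4]
```

>>> carry_out(commands=[[0,0,0,-15,1,0,-1],[0,0,0,-30,1,0,-1],[0,0,0,-38,1,0,-1],[0,0,0,-43,1,0,-1],[0,0,0,-47,1,0,-1],[0,0,0,-51,1,0,-1],[0,0,0,-55,1,0,-1],[0,0,0,-59,1,0,-1],[0,0,0,-63,1,0,-1],[0,0,0,-67,1,0,-1],[0,0,0,-71,1,0,-1],[0,0,0,-75,1,0,-1],[0,0,0,-78,1,0,-1],[0,0,0,-78,1,0,-1],[0,0,0,-60,1,-20,-1],[0,0,0,-90,1,-70,-1],[0,0,0,-110,1,-120,0.5],[0,0,0,-110,1,-150,0.5],[0,0,0,-110,1,-150,0.5],[0,0,0,-110,1,-150,0.5]])

```text
time_s: 7.0
ee_pos: [458.1, 135.4, 254.3]
ee_rot: [179.9, 0.1, 133.1]
force: [-1.1, -0.7, 0.1]
gripper_width: 29.5
gripper_force: 0.0
```

>>> carry_out(commands=[[0,0,0,-50,0,0,0.5],[0,0,0,-100,0,0,0.5],[0,0,0,-100,0,0,0.5],[0,0,0,-100,0,0,0.5],[0,0,0,-100,0,0,0.5]])

```text
time_s: 7.5
ee_pos: [525.0, 63.0, 252.7]
ee_rot: [-179.9, -0.0, 133.1]
force: [0.4, 1.7, -0.2]
gripper_width: 67.0
gripper_force: 0.0
```

Run:
```python
from h import *
s=state();print(s['ee_pos'],s['ee_rot'],s['qvel'])
a=grab_frame('wrist')[:,:,::-1];cv2.imwrite('pics/w3.png',a)
cv2.imwrite('pics/c3.png',cv2.convertScaleAbs(cv2.resize(a[:300],(800,375)),alpha=1.5))
import json;json.dump({k:list(map(float,s[k])) for k in('ee_pos','ee_rot')},open('s3.json','w'))
```

```text
[524.96086141  63.03039542 252.67642379] [-1.79868356e+02 -3.46802178e-02  1.33146258e+02] [ 0.67710917 -0.73184927 -0.2886887  -0.12847694  0.00325322 -0.14189546]
```

View pics/c3.png

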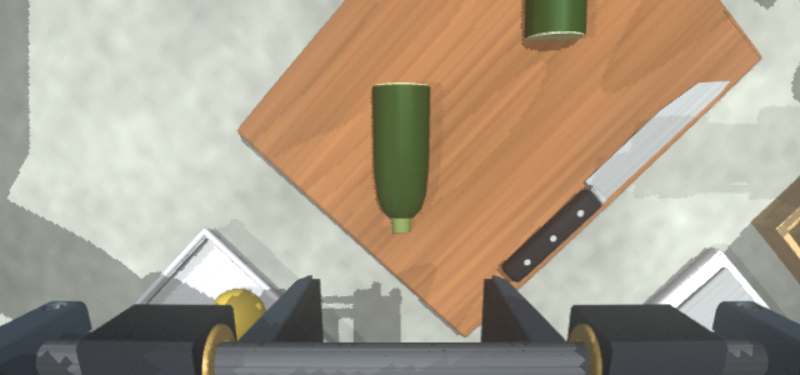

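Run:
```python
from h import *
import json
np.set_printoptions(precision=1,suppress=True)
s={k:np.array(v) for k,v in json.load(open('s3.json')).items()}
b=onz('wrist',[(297.6,68.5),(344,67)],18,s); t=onz('wrist',[(320.8,186.4)],21,s)[0]
print(b,np.linalg.norm(b[0]-b[1]),t); m=b.mean(0); d=t-m; print('len',np.hypot(*d[:2]),'dir',np.degrees(np.arctan2(d[1],d[0])))
q=onz('wrist',[(469.6,27),(417.6,30)],18,s);print('Q',q,np.linalg.norm(q[0]-q[1]),q.mean(0)); e=q[0]-q[1];print(np.degrees(np.arctan2(e[1],e[0])))
an=np.arctan2(d[1],d[0]);st=t[:2];g=st-(130-47)*np.array([np.cos(an),np.sin(an)]);print('grasp',g)
# two-view height of P stem using scene
f=grab_frame('scene');cv2.imwrite('pics/scene3.png',f[:,:,::-1]); print(proj('scene',[t,m]))
print(fd((*g,100,np.degrees(an)+180)),fd((*g,24,np.degrees(an)+180)))
```

```text
[[427.5 129.3  18. ]
 [463.8 165.4  18. ]] 51.22289562195088 [537.   49.9  21. ]
len 133.5297289374 dir -46.85147650354833
Q [[533.8 289.7  18. ]
 [495.1 247.9  18. ]] 56.99085188489827 [514.4 268.8  18. ]
47.22932731033788
grasp [480.2 110.5]
[[312.7 201.9]
 [303.4 171.2]]
[ -0.    0.    0.   65.4  -0.5 153.5] [ -0.    0.    0.   65.4  -0.4 229.5]
```

>>> carry_out(commands=[[0,0,0,40,-0.5,30,0.5],[0,0,0,65,-0.5,70,0.5],[0,0,0,65,-0.5,110,0.5],[0,0,0,65,-0.5,150,0.5],[0,0,0,65,-0.5,185,0.5],[0,0,0,65,-0.5,210,0.5],[0,0,0,65,-0.5,225,0.5],[0,0,0,65,-0.5,231,0.5],[0,0,0,65,-0.5,231,0.5],[0,0,0,65,-0.5,231,-1],[0,0,0,65,-0.5,231,-1],[0,0,0,65,-0.5,231,-1],[0,0,0,65,-0.5,231,-1],[0,0,0,65,-0.5,231,-1],[0,0,0,65,-0.5,231,-1],[0,0,0,65,-0.5,231,-1]], force=18)

```text
time_s: 9.2
ee_pos: [482.4, 109.3, 23.8]
ee_rot: [179.9, 0.1, 133.1]
force: [-0.3, -0.3, 6.9]
gripper_width: 49.6
gripper_force: 18.0
```

Run:
```python
from h import *
np.set_printoptions(precision=1,suppress=True)
f=cv2.imread('pics/scene3.png');
s=state();print(s['ee_pos'],s['ee_rot'],s['gripper_width'])
# laid half refine: stem (587,-394.4); butt
cv2.imwrite('pics/c4.png',np.hstack([crop(f,285,140,65,75,6),crop(cv2.imread('pics/scene0.png'),205,285,65,75,6)]))
```

```text
[482.4 109.3  23.8] [179.9   0.1 133.1] 49.56604640531598
```

View pics/c4.png

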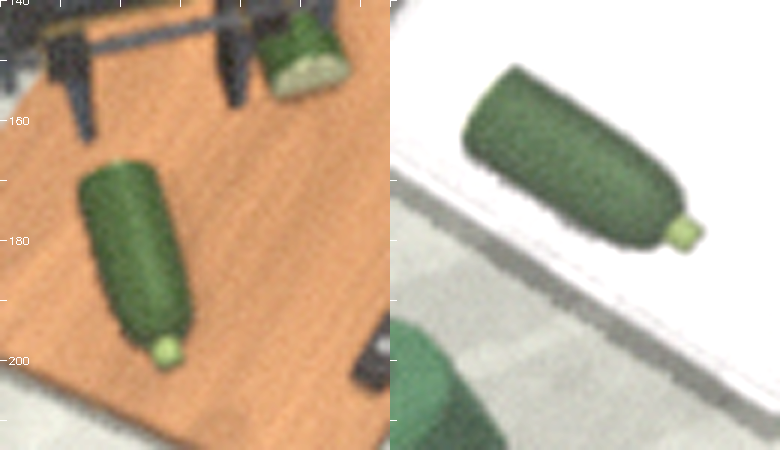

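Run:
```python
from h import *
np.set_printoptions(precision=1,suppress=True)
t=onz('scene',[(255.7,324.8)],7)[0]; b=onz('scene',[(225.8,295.8),(217.8,310.5)],3);m=b.mean(0);print(t,b,m)
d=t-m;print(np.hypot(*d[:2]),np.degrees(np.arctan2(d[1],d[0])))
t2=tri([('scene',(255.7,324.8),None),('side',(336,167.2),None)]);print(t2)
l=np.arctan2(d[1],d[0]);
# width edges line in scene: upper side points
u=onz('scene',[(225.8,295.8),(205+(600-390)/6,285+120/6)],6);e=u[1]-u[0];print('side edge dir',np.degrees(np.arctan2(e[1],e[0])))
```

```text
[ 588.9 -398.     7. ] [[ 457.7 -363.8    3. ]
 [ 462.6 -414.2    3. ]] [ 460.2 -389.     3. ]
129.0807691573069 -3.984602077605327
[ 587.1 -397.3    2.7]
side edge dir -4.175740577341393
```

Run:
```python
from h import *
np.set_printoptions(precision=1,suppress=True)
print(fd((482.4,109.3,120,133.1)),fd((516,-314.6,100,176)))
```

```text
[  0.1   0.1   0.   -0.2   0.2 -96.2] [   0.     0.2  -42.9 -332.6 -265.   -75.7]
```

>>> carry_out(commands=[[0,0,0,0,0,-10,-1],[0,0,0,0,0,-30,-1],[0,0,0,0,0,-60,-1],[0,0,0,0,0,-95,-1],[0,0,-8,-24,-19,-96,-1],[0,0,-16,-55,-44,-96,-1],[0,0,-24,-90,-72,-96,-1],[0,0,-32,-126,-100,-96,-1],[0,0,-42.9,-162,-129,-96,-1],[0,0,-42.9,-198,-158,-96,-1],[0,0,-42.9,-234,-186,-96,-1],[0,0,-42.9,-268,-214,-96,-1],[0,0,-42.9,-300,-239,-90,-1],[0,0,-42.9,-322,-257,-80,-1],[0,0,-42.9,-332.6,-265,-76,-1],[0,0,-42.9,-332.6,-265,-76,-1],[0,0,-42.9,-332.6,-265,-76,-1],[0,0,-42.9,-332.6,-265,-76,-1]])

```text
time_s: 11.0
ee_pos: [515.7, -313.1, 100.0]
ee_rot: [-180.0, 0.1, 176.1]
force: [0.2, -0.1, -1.1]
gripper_width: 50.0
gripper_force: 18.0
```

Run:
```python
from h import *
np.set_printoptions(precision=1,suppress=True)
s=state();print(s['ee_pos'],s['ee_rot'],s['force'],fd((516,-314.6,10.5,176)))
a=grab_frame('wrist');b=grab_frame('scene');c=np.zeros((600,800,3),np.uint8)
c[:300,:480]=cv2.resize(a,(480,300));k=crop(b,190,230,130,110,3);k=k[:300];c[300:,:k.shape[1]]=k
cv2.imwrite('pics/c5.png',c[:,:,::-1])
```

```text
[ 515.7 -313.1  100. ] [-180.     0.1  176.1] [ 0.2 -0.1 -1.1] [-0.   0.1  0.1 -0.2 -1.4 89.5]
```

View pics/c5.png

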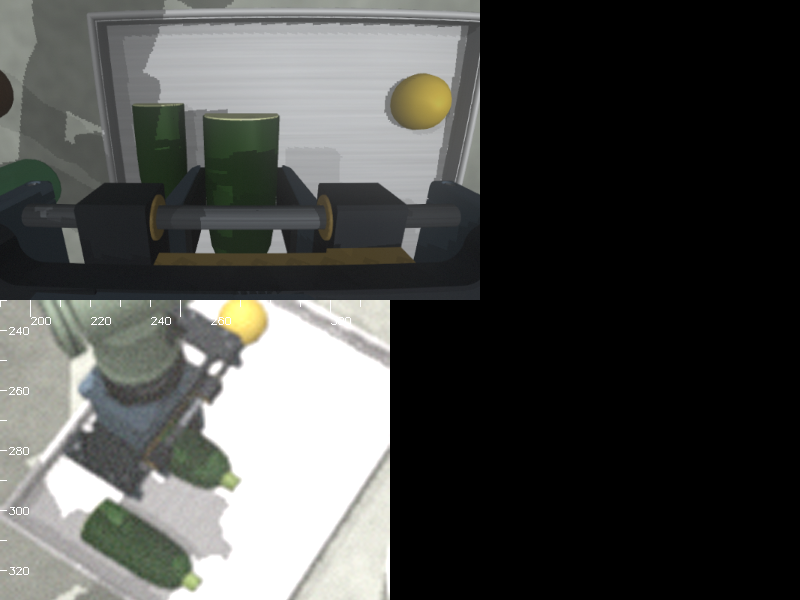

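Run:
```python
from h import *
np.set_printoptions(precision=1,suppress=True)
print(onz('wrist',[(177.3,140),(247.5,140)],3),onz('wrist',[(272,157),(372,157)],94))
```

```text
[[ 459.7 -420.9    3. ]
 [ 463.7 -366.5    3. ]] [[ 466.1 -335.1   94. ]
 [ 469.6 -284.    94. ]]
```

>>> carry_out(commands=[[0,0,0,0,0,35,-1],[0,0,0,0,0,60,-1],[0,0,0,0,0,75,-1],[0,0,0,0,0,83,-1],[0,0,0,0,0,87,-1],[0,0,0,0,0,89,-1],[0,0,0,0,0,90,-1],[0,0,0,0,0,91,-1],[0,0,0,0,0,91,-1]])

```text
time_s: 12.0
ee_pos: [516.0, -314.9, 9.0]
ee_rot: [-179.9, 0.1, 176.0]
force: [-0.3, -0.4, -1.6]
gripper_width: 49.8
gripper_force: 18.0
```

>>> carry_out(commands=[[0,0,0,0,0,1,-1],[0,0,0,0,0,2,-1],[0,0,0,0,0,2,-1]])

```text
time_s: 12.3
ee_pos: [516.0, -315.0, 8.8]
ee_rot: [-179.9, 0.2, 176.0]
force: [-2.6, 1.9, 11.5]
gripper_width: 49.8
gripper_force: 18.0
```

>>> carry_out(commands=[[0,0,0,0,0,0,0.35],[0,0,0,0,0,0,0.35],[0,0,0,0,0,0,0.35],[0,0,0,0,0,0,0.35],[0,0,0,0,0,-10,0.35],[0,0,0,0,0,-40,0.35],[0,0,0,0,0,-90,0.35],[0,0,0,0,0,-140,0.35],[0,0,0,0,0,-190,0.35],[0,0,0,0,0,-240,0.35],[0,0,0,0,0,-240,0.35],[0,0,0,0,0,-240,0.35],[0,0,0,0,0,-240,0.35]])

```text
time_s: 13.6
ee_pos: [514.7, -314.0, 245.4]
ee_rot: [-180.0, -0.0, 176.0]
force: [0.2, 0.1, 0.8]
gripper_width: 61.5
gripper_force: 0.0
```

Run:
```python
from h import *
np.set_printoptions(precision=1,suppress=True)
s=state();print(s['ee_pos'],s['ee_rot'],fd((502,281,250,137)),s['qpos'])
cv2.imwrite('pics/w6.png',grab_frame('wrist')[:,:,::-1])
import json;json.dump({k:list(map(float,s[k])) for k in('ee_pos','ee_rot')},open('s6.json','w'))
```

```text
[ 514.7 -314.   245.4] [-180.   -0.  176.] [ -0.   -0.   39.   54.  592.7  -4.6] [ -32.5   19.9   82.7   -0.    77.4 -118.5]
```

>>> carry_out(commands=[[0,0,4,4,40,-4,0.35],[0,0,8,8,88,-4,0.35],[0,0,12,12,136,-4,0.35],[0,0,16,17,184,-4,0.35],[0,0,20,21,232,-4,0.35],[0,0,24,25,280,-4,0.35],[0,0,28,30,328,-4,0.35],[0,0,32,34,376,-4,0.35],[0,0,36,38,424,-4,0.35],[0,0,39,43,472,-4,0.35],[0,0,39,47,520,-4,0.35],[0,0,39,51,560,-4,0.35],[0,0,39,54,585,-4,0.35],[0,0,39,54,593,-4,0.35],[0,0,39,54,593,-4,0.35],[0,0,39,54,593,-4,0.35],[0,0,39,54,593,-4,0.35],[0,0,39,54,593,-4,0.35]])

```text
time_s: 15.45
ee_pos: [503.0, 279.6, 249.8]
ee_rot: [-180.0, 0.1, 136.9]
force: [0.0, 0.1, 0.5]
gripper_width: 61.4
gripper_force: 0.0
```

Run:
```python
from h import *
s=state();print(s['ee_pos'],s['ee_rot'],s['gripper_width'])
a=grab_frame('wrist')[:,:,::-1];cv2.imwrite('pics/w7.png',a)
import json;json.dump({k:list(map(float,s[k])) for k in('ee_pos','ee_rot')},open('s7.json','w'))
c=np.zeros((600,800,3),np.uint8);c[:330]=cv2.convertScaleAbs(cv2.resize(a[:264],(800,330)),alpha=1.4)
c[330:,:]=cv2.resize(cv2.imread('pics/w6.png')[30:246],(800,270));cv2.imwrite('pics/c7.png',c)
```

```text
[503.02685197 279.64196215 249.80246521] [-1.79987495e+02  1.16783222e-01  1.36915096e+02] 61.40875141336325
```

View pics/c7.png

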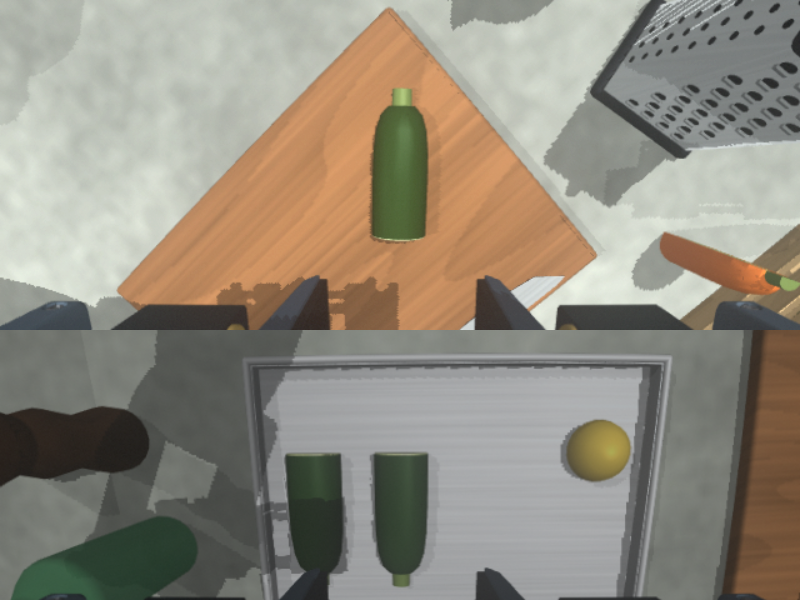

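Run:
```python
from h import *
import json
np.set_printoptions(precision=1,suppress=True)
L=lambda f:{k:np.array(v) for k,v in json.load(open(f)).items()}
s=L('s7.json');t=onz('wrist',[(321.6,70.4)],21,s)[0];b=onz('wrist',[(296.8,191),(340.8,191)],18,s);m=b.mean(0);d=t-m
an=np.arctan2(d[1],d[0]);u=np.array([np.cos(an),np.sin(an)]);print(t,b,np.hypot(*d[:2]),np.degrees(an))
c=(t[:2]+m[:2])/2-65*u; g=c+48*u;print('butt',c,'grasp',g)
s6=L('s6.json');p=onz('wrist',[(299,128.6),(342.4,128.6),(229,128.6),(273.6,128.6)],3,s6);print(p)
print(fd((*g,250,np.degrees(an))),fd((*g,21,np.degrees(an))))
```

```text
[422.2 356.7  21. ] [[501.2 242.5  18. ]
 [537.  280.8  18. ]] 135.80754865171994 135.53284947123737
butt [517.1 263.6] grasp [482.8 297.3]
[[ 464.  -335.8    3. ]
 [ 467.5 -285.1    3. ]
 [ 458.  -417.7    3. ]
 [ 461.9 -365.4    3. ]]
[-0.   0.1  1.4 26.7 -1.1 -0.2] [ -0.    0.1   1.4  27.1  -1.1 228.8]
```

>>> carry_out(commands=[[0,0,1.4,20,-1,30,0.5],[0,0,1.4,27,-1,70,0.5],[0,0,1.4,27,-1,110,0.5],[0,0,1.4,27,-1,150,0.5],[0,0,1.4,27,-1,185,0.5],[0,0,1.4,27,-1,210,0.5],[0,0,1.4,27,-1,223,0.5],[0,0,1.4,27,-1,229,0.5],[0,0,1.4,27,-1,229,0.5],[0,0,1.4,27,-1,229,-1],[0,0,1.4,27,-1,229,-1],[0,0,1.4,27,-1,229,-1],[0,0,1.4,27,-1,229,-1],[0,0,1.4,27,-1,229,-1],[0,0,1.4,27,-1,229,-1],[0,0,1.4,27,-1,229,-1]], force=18)

```text
time_s: 17.1
ee_pos: [483.2, 298.4, 21.8]
ee_rot: [179.9, 0.1, 135.6]
force: [-1.0, -0.9, 6.2]
gripper_width: 50.1
gripper_force: 18.0
```

Run:
```python
from h import *
np.set_printoptions(precision=1,suppress=True)
s=state();u=np.array([np.cos(np.radians(135.5)),np.sin(np.radians(135.5))]);a=(s['ee_pos'][:2]-[517.1,263.6])@u
g=np.array([471,-233])+a*np.array([.9976,-.0698])
print(s['ee_pos'],a,g,s['qpos']); t=fd((*g,110,-4),s);print(t)
# straight lift first then arc; way: intermediate
for f in np.linspace(.1,1,12): pass
```

```text
[483.2 298.4  21.8] 48.631900518139275 [ 519.5 -236.4] [ 30.6  28.3 104.9  -0.2  46.7 -14.9]
[   0.2   -0.   139.6 -400.3 -356.7  -87.8]
```

>>> carry_out(commands=[[0,0,0,0,0,-10,-1],[0,0,0,0,0,-30,-1],[0,0,0,0,0,-60,-1],[0,0,4,0,0,-90,-1],[0,0,12,-20,-18,-98,-1],[0,0,20,-50,-45,-98,-1],[0,0,28,-80,-71,-98,-1],[0,0,36,-110,-98,-98,-1],[0,0,44,-140,-125,-98,-1],[0,0,52,-170,-151,-98,-1],[0,0,60,-200,-178,-98,-1],[0,0,68,-230,-205,-98,-1],[0,0,76,-260,-232,-98,-1],[0,0,84,-290,-258,-98,-1],[0,0,92,-320,-285,-98,-1],[0,0,100,-350,-312,-98,-1],[0,0,108,-375,-334,-98,-1],[0,0,116,-390,-347,-98,-1],[0,0,124,-400,-357,-98,-1],[0,0,132,-400,-357,-98,-1]])

```text
time_s: 19.1
ee_pos: [518.7, -238.6, 119.6]
ee_rot: [179.9, -0.1, 3.1]
force: [-0.6, -0.8, -1.2]
gripper_width: 49.7
gripper_force: 18.0
```

Run:
```python
from h import *
np.set_printoptions(precision=1,suppress=True)
s=state();print(s['ee_pos'],s['ee_rot'],s['gripper_width'],fd((519.5,-236.4,110,-4)))
```

```text
[ 518.7 -238.6  119.6] [179.9  -0.1   3.1] 49.664010919979596 [ 0.1 -0.1  7.1  0.9 -2.1  9.6]
```

>>> carry_out(commands=[[0,0,7,1,-2,10,-1],[0,0,7,1,-2,40,-1],[0,0,7,1,-2,70,-1],[0,0,7,1,-2,90,-1],[0,0,7,1,-2,100,-1],[0,0,7,1,-2,105,-1],[0,0,7,1,-2,108,-1],[0,0,7,1,-2,110,-1],[0,0,7,1,-2,111,-1],[0,0,7,1,-2,111,-1],[0,0,7,1,-2,111,-1]])

```text
time_s: 20.2
ee_pos: [519.9, -234.8, 8.9]
ee_rot: [179.9, -0.1, -3.4]
force: [-0.5, -0.7, -1.5]
gripper_width: 50.0
gripper_force: 18.0
```

>>> carry_out(commands=[[0,0,0,0,0,1,-1],[0,0,0,0,0,2,-1],[0,0,0,0,0,2.5,-1],[0,0,0,0,0,3,-1],[0,0,0,0,0,3,-1]])

```text
time_s: 20.7
ee_pos: [519.9, -234.7, 6.7]
ee_rot: [179.9, -0.1, -3.4]
force: [-2.1, 0.8, 7.6]
gripper_width: 49.8
gripper_force: 18.0
```

Touching the floor; release and rise.

>>> carry_out(commands=[[0,0,0,0,0,0,0.35],[0,0,0,0,0,0,0.35],[0,0,0,0,0,0,0.35],[0,0,0,0,0,0,0.35],[0,0,0,0,0,-10,0.35],[0,0,0,0,0,-40,0.35],[0,0,0,0,0,-90,0.35],[0,0,0,0,0,-140,0.35],[0,0,0,0,0,-190,0.35],[0,0,0,-50,0,-240,0.35],[0,0,0,-80,0,-250,0.35],[0,0,0,-80,0,-250,0.35],[0,0,0,-80,0,-250,0.35]])

```text
time_s: 22.0
ee_pos: [439.4, -229.7, 256.7]
ee_rot: [179.9, -0.3, -3.4]
force: [-0.6, -0.4, -0.4]
gripper_width: 61.6
gripper_force: 0.0
```

Run:
```python
from h import *
s=state();print(s['ee_pos'],s['ee_rot'],s['gripper_width'])
a=grab_frame('wrist')[:,:,::-1];cv2.imwrite('pics/w8.png',a)
import json;json.dump({k:list(map(float,s[k])) for k in('ee_pos','ee_rot')},open('s8.json','w'))
```

```text
[ 439.35749192 -229.69120934  256.67642562] [179.86132319  -0.25355247  -3.43765199] 61.64597585254717
```

View pics/w8.png

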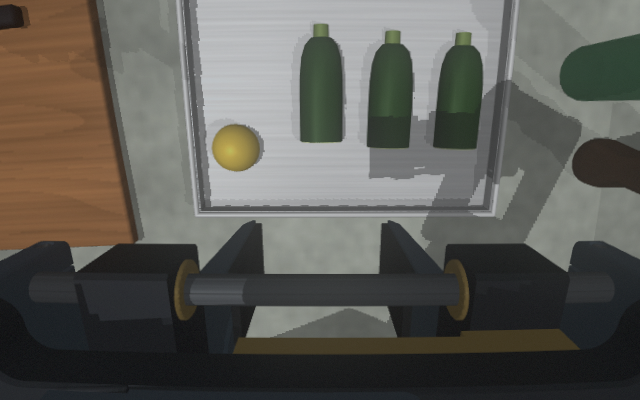

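```bash
python3 - <<'E'
from h import *
import json
np.set_printoptions(precision=1,suppress=True)
s={k:np.array(v) for k,v in json.load(open('s8.json')).items()}
b=onz('wrist',[(321,141.5),(388,147),(456,147.5)],3,s);t=onz('wrist',[(321,24),(393,30.5),(463.5,32)],7,s)
d=t-b;print(b,t,np.degrees(np.arctan2(d[:,1],d[:,0])))
import workcell.workorder as w
E
python3 -c "
from workcell import workorder
print(workorder.job_done())"
```

```text
[[ 475.2 -232.3    3. ]
 [ 463.8 -313.4    3. ]
 [ 458.5 -397.3    3. ]] [[ 606.  -240.2    7. ]
 [ 594.9 -320.6    7. ]
 [ 589.7 -400.9    7. ]] [-3.4 -3.1 -1.6]
the job is handed in; nothing more can be done
NoneTraceback (most recent call last):
  File "<stdin>", line 7, in <module>
ModuleNotFoundError: No module named 'workcell.workorder'; 'workcell' is not a package
```

The job is handed in, with no verdict returned: by the last wrist picture both halves lie cut face down beside the laid half, stems the same way, within about 2° of parallel, butts up to about 17 mm out of line with its butt (25 mm allowed) and centre lines about 80 mm apart.

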